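# Isolate a bottle-capping spindle at its locking toggle, then gauge its journal

## Task

Make the capping machine safe and check its bare spindle for wear: first switch its isolator, the one with the red knob, from ON to OFF (a locking toggle: pull the knob out along the lever, swing it over until it clicks, let it lock). Then bring the gap gauge from its wooden rack straight down over the middle of the bare journal until the go gap has passed and the no-go step stops on it, press lightly for a moment without forcing it, and stand the gauge back upright in its rack. Leave the black switch ON and the bottles and the rubber cup where they are.

Things in the scene. Friction and masses are not known exactly. Their poses are not given: they have to be found in the camera images.
- red_knob (a point): Centre of the red soft-grip ball knob (30 mm diameter) of the spindle's isolator. z axis: along the lever, away from the pivot; y axis: level, parallel to the hinge axis. Knob centre to hinge axis: 95 mm with the sleeve in, 108 mm fully pulled out. Below the ball the sleeve is 12 mm thick (17 mm at a collar 15 to 21 mm below the ball's centre).
- red_pivot (a point): Hinge axis of the red lever at the middle of its grey isolator's lid (124 x 92 x 72 mm high, fixed), 72 mm above the bench. x axis: level, from ON side (green strip) to OFF side (white strip); y: the hinge axis; z up. Two dark guide cheeks rise 30 mm above the lid, 9 to 16 mm either side of the lever; a cable gland sticks out 34 mm at the +x end.
- red (a joint): Red lever, rad: 0 = ON, leaning 0.45 (26 degrees) from upright to -x of red_pivot; 0.45 = upright; 0.90 = OFF, leaning to +x. Sprung over centre: sideways at the knob about 5 N to start it, less towards upright; past upright it throws itself to the far stop. With the sleeve in, a push sideways is stopped dead after 0.07 rad by a brass cross-bar.
- red_pull (a joint): How far the red knob's sleeve is pulled out along the lever, m: 0 = in (locked), 0.013 = fully out. It starts to move at about 5 N, 8 N at full travel. It must be held at least 10 mm out until the lever is past upright, to clear the cross-bar. Let go, it springs back in and locks, at either end of the swing.
- black_knob (a point): Centre of the black ball knob of the other isolator, which feeds something else and stays ON. The same build and size as the red one; it and the red one can stand in either place.
- black (a joint): Angle of the black lever, rad: 0 = ON as it stands, 0.90 = OFF.
- journal (a point): Middle of the bare spindle journal to be gauged: level steel shaft, 32 mm diameter, axis 120 mm above the bench, fixed; free below. Site on the axis; y: along the shaft towards the machine, x: level, across it, z up. Plain for 40 mm to the free end (then a 20 mm stub to 66 mm) and 55 mm to a 52 mm collar; the first bearing (top 160 mm above the bench) begins at 69 mm.
- gauge_grip (a point): Centre of the black grip of the steel gap gauge: 30 mm wide (x), 16 thick (y), 70 high (z, up). The gauge is a loose fork 142 mm high, 72 wide (x), 14 thick (y), 0.35 to 0.6 kg. From its prong ends up: flared mouth 9 mm, go gap 35 mm wide (green), at 30 mm a step in to the no-go gap 27 mm wide (red), closed at 51 mm. Grip centre 107 mm above the prong ends, 77 mm above the step.
- gauge_step (a point): Point of the gauge at the step from go gap to no-go gap, half-way between the two step edges, 30 mm above the prong ends; axes as gauge_grip (x across the gap, z up). On the 32 mm journal the step edges come to rest with this point 8.6 mm above the shaft's axis.
- gauge: The same gap gauge; the origin lies midway between the prong ends.
- machine: The bench capping machine (spindle in two bearings, blue belt guard, finned motor, 300 x 380 mm bed) that carries the journal; the origin lies on the bench right below journal, axes as there.
- rack_floor (a point): Middle of the floor of the slot in the gauge's wooden rack (124 x 64 x 45 mm high, fixed), 10 mm above the bench. The slot is 78 mm long along x, 19 mm wide along y and 35 mm deep, chamfered; the gauge stands in it on its prong ends with its x along the slot's x. z up.
- bottle_a: Full dark spirit bottle, 86 mm diameter, 218 mm high, a bystander behind the rack; origin under its middle.
- bottle_b: The same kind of bottle, behind the isolators.
- bottle_c: The same kind of bottle, greenish, behind the isolators.
- cup: Black rubber driver cup taken off the spindle, 72 mm diameter, 50 mm high, a bystander beyond the rack; origin under its middle.

How it is judged:
By the outcome, as a careful person would: the job done as asked, in the order asked, and still so for the second after the job is handed in, with the robot touching nothing.
It also fails if it takes over 61 s, if anything falls off the work surface, if the arm or the gripper's body presses on something with over 40 N, if the wrist force passes 120 N, or if a joint passes its speed limit or range.

## Robot

A 6-joint arm with a two-finger parallel gripper is mounted at the origin on the work surface. World frame = base frame: x ahead of the robot, y to its left, z up, the work surface at z = 0. Lengths are in m, angles in rad, forces in N, time in s.
With the tool pointing down it reaches from about 0.375 to 0.9 m from the base axis. Payload 3.1 kg.
Tool frame: the origin (TCP) lies at the centre of the arm's flange, where the gripper is bolted on; the fingertips stand 182 mm ahead of it and the grasp point (between the pads) lies 164 mm ahead of it; z points along the fingers, y is the line along which they close (so a half turn about z gives the same grasp; the last joint's range is limited). The gripper opens to 87 mm and grips with 3 to 60 N. Pads are 19 mm wide; open, the fingers measure 117 mm over their backs; the gripper's body (75 mm by 190 mm) begins 51 mm behind the grasp point.
Start: joints at [-1.48, 0.527, 1.433, -0, 1.181, -0.178], TCP at [0.166, -0.603, 0.405] pointing down, gripper open.
Joint ranges: [-3.08, 3.08], [-0.75, 2.2], [0.22, 2.44], [-1.43, 4.57], [0, 2.65], [-2.85, 2.85]. Speed limits (rad/s): [2.79, 2.79, 3.14, 3.14, 3.14, 3.14].

## Interface

Orientations are given as a unit quaternion [x, y, z, w].
In Python, from rig import * gives the robot as it stands.
- The arm moves only by the tool move_arm, never from a script. Its argument "commands" is a list that holds one entry, the list of rows, each a list of 6 numbers: the shift along the tool's x, y, z in units of 40 mm (1.0 is 40 mm), then the turn, a rotation vector about the tool's x, y, z in rad. A call has 1 to 12 rows; each row is the pose to reach, as a shift and turn from the pose commanded when the call began, along the tool's axes at that moment; what a row does not reach only later rows make up. A row lasts 1/8 s, in which the tool goes at most 62.5 mm and 10.7 degrees, less where a joint would pass 70% of its speed; a pose out of reach is approached as far as the arm can. A call with a gripper value outside its range is refused whole. "claw" is the closure, from -1 (fully open) to 1 (shut), so that 0 is half open, set as the call begins (left out, the last holds). The fingers move at their own pace and stop on an object; "squeeze" is the grip in N (left out, the last holds). Time passes only in rows, so rows that repeat a pose let the fingers close. It gives the time, the measured TCP pose, the force, the opening and the grip force at its end, in the units of the state.
- get_obs(): the state, without advancing time (a new reading comes with each control period).
- camera(name): name is "side" or "top" or "wrist"; returns a dict with "pixels" (384x512x3 uint8, blue, green, red), "range_z" (384x512 float32, m along the optical axis (not along the pixel's ray), 0 where there is no reading), "camera_matrix" (3x3 intrinsics, pixels), "extrinsics" (4x4, takes a point from world to camera coordinates). Camera axes: x right, y up, looking along -z (the intrinsics and any distortion apply to the point x, -y, -z); pixel columns grow to the right and rows downward; lengths in m; the calibration is good to about 2 mm. A picture is of the moment at which its call begins.
- hand_in(): hands the job in; it is judged then, once.
The state is a dict: "time": time; "q": joint angles; "joint_velocities": joint speeds; "joint_torque": joint torques, N m; "position": TCP position; "tool_rot": TCP orientation; "ft_force": force on the tool from outside, world axes, zero at the start; "moment": the same for the moment, N m; "grip_width": finger opening in m; "grip_force": force on a finger pad.
Only numpy, scipy, OpenCV 4.12 (cv2) and the standard library are available. Lean on these libraries where they do the work, as an engineer would, in place of code of your own. Each camera call takes 0.05 s, during which the arm holds its last target. There are 200 camera calls.

## Working session

There is one attempt and no reset: what is moved stays moved. The work goes in short steps, Python scripts to look and compute and a tool call to move; the robot and the scene stay as the last step left them, time stands still between calls to the robot, and variables do not carry over. Pictures are saved under pics/ and viewed, at most 10 in all, crops included, and the job is handed in when it is done.

Besides the shell and the picture viewer there is one more tool, called after "Call:" by a JSON object that holds its "name" and its "arguments". move_arm: Moves the arm, as the interface text tells. Its arguments: {"type":"object","properties":{"commands":{"type":"array","items":{"type":"array","items":{"type":"array","items":{"type":"number"}}}},"claw":{"type":"number"},"squeeze":{"type":"number"}},"required":["commands"]}

```bash
mkdir -p pics; ls
cat > h.py <<'E'
from rig import *
import numpy as np, cv2
from scipy.spatial.transform import Rotation as R
def cloud(c):
    K=c["camera_matrix"];T=np.linalg.inv(c["extrinsics"]);z=c["range_z"]
    v,u=np.mgrid[:384,:512]
    P=np.stack([(u-K[0,2])/K[0,0]*z,-(v-K[1,2])/K[1,1]*z,-z],-1)
    return P@T[:3,:3].T+T[:3,3]
E
python3 - <<'E'
from h import *
o=get_obs();print(o)
for n in("side","top","wrist"):
    c=camera(n);np.savez(f"{n}0.npz",**c)
    print(n,c["camera_matrix"].round(1).tolist(),np.linalg.inv(c["extrinsics"]).round(3).tolist(),[k for k in c])
    cv2.imwrite(f"pics/{n}0.png",c["pixels"])
E
```

```text
pics
{'time': 0.0, 'q': array([-1.48049255e+00,  5.28494136e-01,  1.43389341e+00,  8.40445636e-06,
        1.18137397e+00, -1.78460871e-01]), 'joint_velocities': array([ 0.00076616, -0.00013632,  0.00092513,  0.00024165,  0.00018759,
       -0.00027214]), 'joint_torque': array([ 8.14771302e-04, -4.40034091e+01, -1.76592493e+01,  6.32966822e-02,
        5.82369359e-02, -1.69575246e-04]), 'position': array([ 0.16598516, -0.60220909,  0.40375684]), 'tool_rot': array([ 9.90983907e-01,  1.33976566e-01,  5.16669210e-05, -1.08321012e-03]), 'ft_force': array([-0.84858578, -0.68094509,  0.32669536]), 'moment': array([ 0.04919403, -0.00362447, -0.0005907 ]), 'grip_force': 0.0, 'grip_width': 0.08667680277265669}
side [[407.7, 0.0, 257.7], [0.0, 407.7, 193.9], [0.0, 0.0, 1.0]] [[-0.938, 0.231, -0.257, 0.322], [-0.346, -0.617, 0.707, 0.586], [0.005, 0.752, 0.659, 0.728], [0.0, 0.0, 0.0, 1.0]] ['pixels', 'range_z', 'camera_matrix', 'extrinsics']
top [[381.8, 0.0, 263.0], [0.0, 381.8, 190.0], [0.0, 0.0, 1.0]] [[0.027, 0.997, -0.078, 0.48], [-0.999, 0.029, 0.019, -0.054], [0.021, 0.078, 0.997, 1.147], [0.0, 0.0, 0.0, 1.0]] ['pixels', 'range_z', 'camera_matrix', 'extrinsics']
wrist [[307.7, 0.0, 250.4], [0.0, 307.7, 187.7], [0.0, 0.0, 1.0]] [[0.265, 0.922, 0.283, 0.244], [-0.964, 0.254, 0.077, -0.58], [-0.001, -0.293, 0.956, 0.384], [0.0, 0.0, 0.0, 1.0]] ['pixels', 'range_z', 'camera_matrix', 'extrinsics']
```

View pics/top0.png

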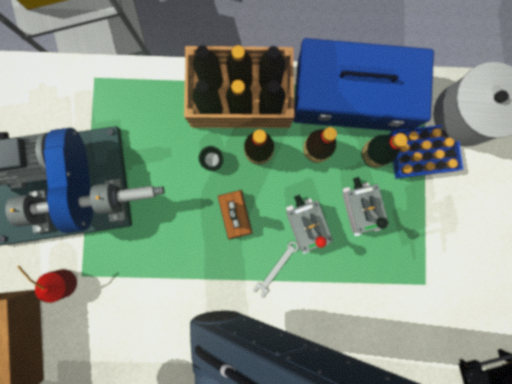

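View pics/side0.png

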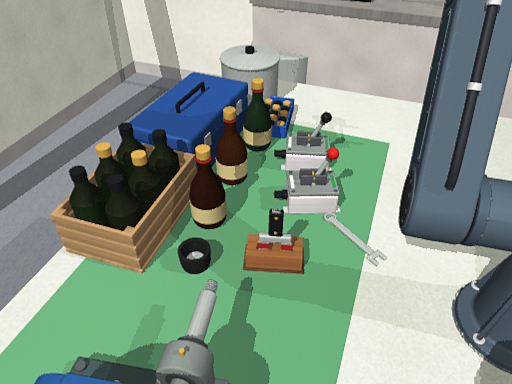

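The top view shows the red knob at (321,242) leaning towards the robot, with its isolator around (309,222) and gland at (292,203). The black knob is at (381,222), the rack and gauge at (235,214), and the journal at about (140,193) with its free end at (163,190). In the side view the gauge stands in the rack at (275,235), with bottle_a behind it at (207,190).

Run:
```python
from h import *
def ld(n): return dict(np.load(f"{n}0.npz"))
for n in("top","side"):
    c=ld(n);P=cloud(c);h=cv2.cvtColor(c["pixels"],cv2.COLOR_BGR2HSV).astype(int);ok=c["range_z"]>0
    red=((h[...,0]<6)|(h[...,0]>174))&(h[...,1]>170)&(h[...,2]>90)&ok&(P[...,2]>.1)&(P[...,0]>.25)
    print(n,"bench z",np.median(P[...,2][(h[...,0]>50)&(h[...,0]<80)&(h[...,1]>100)]))
    k,l,s,ce=cv2.connectedComponentsWithStats(red.astype(np.uint8))
    for i in range(1,k):
        if s[i,4]>15:
            Q=P[l==i]
            # sphere fit radius fixed
            from scipy.optimize import least_squares
            r=least_squares(lambda x:np.linalg.norm(Q-x,axis=1)-.015,Q.mean(0)-np.array([0,0,.01]),loss="soft_l1",f_scale=.002)
            print("red",s[i].tolist(),Q.mean(0).round(3),"sphere",r.x.round(4),np.abs(r.fun).mean())
    # isolator lids z~.072, bodies
    for nm,lo,hi,box in(("lid",.066,.078,(.3,.62,-.45,-.05)),("rack",.040,.050,(.3,.55,-.02,.14)),("gaugetop",.10,.17,(.33,.50,-.02,.14)),("journal",.12,.145,(.38,.52,.17,.4))):
        m=ok&(P[...,2]>lo)&(P[...,2]<hi)&(P[...,0]>box[0])&(P[...,0]<box[1])&(P[...,1]>box[2])&(P[...,1]<box[3])
        k,l,s,ce=cv2.connectedComponentsWithStats(m.astype(np.uint8))
        for i in range(1,k):
            if s[i,4]>25:
                Q=P[l==i];r=cv2.minAreaRect(Q[:,:2].astype(np.float32)*1000)
                print(nm,s[i].tolist(),Q.mean(0).round(3),"rect",np.round(r[0],1),np.round(r[1],1),round(r[2],1),"z",Q[:,2].min().round(3),Q[:,2].max().round(3))
c=ld("top");cv2.imwrite("pics/t1.png",cv2.resize(c["pixels"][130:270,120:400],None,fx=2.8,fy=2.8,interpolation=cv2.INTER_CUBIC))
```

```text
top bench z 0.0005162440764066023
red [390, 137, 7, 12, 21] [ 0.684 -0.402  0.179] sphere [ 0.6881 -0.4105  0.1828] 0.00309027419448412
red [316, 237, 10, 10, 76] [ 0.429 -0.223  0.168] sphere [ 0.4297 -0.2263  0.1566] 0.0012551675221817004
red [40, 282, 11, 12, 73] [0.283 0.497 0.105] sphere [0.2829 0.4994 0.0935] 0.0015672546912226541
lid [348, 184, 40, 49, 1031] [ 0.527 -0.367  0.071] rect [ 522.9 -373.6] [123.4  92.9] 15.6 z 0.066 0.078
lid [288, 200, 45, 52, 1100] [ 0.472 -0.207  0.071] rect [ 468.4 -210.9] [124.1  91.9] 22.0 z 0.066 0.078
rack [219, 195, 25, 43, 600] [0.497 0.012 0.044] rect [496.3   6. ] [123.2  63.5] 15.6 z 0.04 0.05
gaugetop [230, 212, 8, 8, 49] [0.491 0.003 0.146] rect [490.3   3.1] [18.9 15.8] 9.8 z 0.107 0.155
journal [83, 200, 9, 6, 46] [0.513 0.39  0.131] rect [513.2 389.8] [13.1 20.2] 1.9 z 0.121 0.136
journal [95, 201, 26, 13, 134] [0.501 0.33  0.135] rect [499.1 331.7] [22.7 65.5] 32.6 z 0.121 0.144
journal [80, 221, 5, 9, 31] [0.452 0.399 0.131] rect [453.8 398.6] [20.9  2.4] 1.0 z 0.12 0.144
side bench z 0.001695725387276914
red [252, 89, 12, 4, 23
[... 202 characters left out ...]
 12, 112] [ 0.427 -0.219  0.164] sphere [ 0.4282 -0.2275  0.1582] 0.0009180884921490964
red [195, 157, 16, 7, 45] [ 0.683 -0.052  0.189] sphere [ 0.6862 -0.0591  0.192 ] 0.004011361912464877
lid [286, 133, 44, 22, 601] [ 0.52  -0.36   0.072] rect [ 520.9 -373.8] [123.6  95.7] 15.5 z 0.066 0.078
lid [286, 170, 54, 26, 852] [ 0.463 -0.196  0.072] rect [ 465.4 -208.9] [123.9  92.9] 22.0 z 0.066 0.078
rack [245, 234, 58, 27, 766] [0.491 0.02  0.045] rect [494.    5.7] [123.9  66.9] 16.1 z 0.04 0.05
gaugetop [271, 209, 13, 23, 247] [0.489 0.009 0.131] rect [490.2   6.4] [24.2 14.4] 20.7 z 0.1 0.155
journal [177, 333, 37, 51, 544] [0.498 0.348 0.135] rect [501.2 333.7] [37.4 91.5] 0.0 z 0.12 0.145
```

View pics/t1.png

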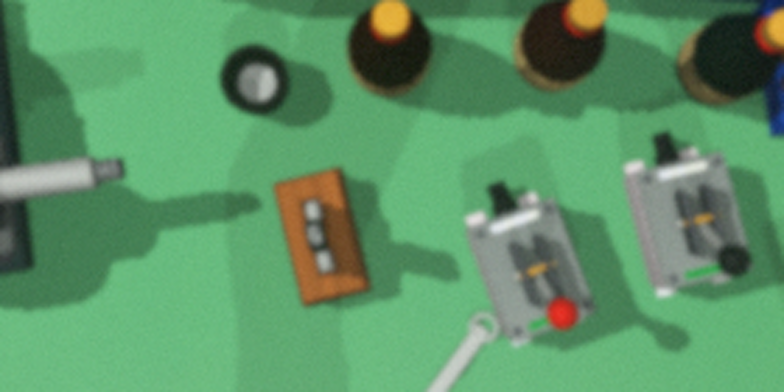

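The enlarged crop confirms the layout: red knob at crop (562,313), with the green ON strip on its side, the white strip at (515,220) and the gland at (500,195). The rack slot with the gauge is at (320,237), and the shaft shoulder is at crop (96,173). The lid centre minus 41 mm along the 22° axis gives (0.429, -0.2255, 0.1575), which matches the knob measured in both views. I'll work out the approach next.

```bash
cat >> h.py <<'E'
YP=np.radians(22); PV=np.array([.467,-.210,.072])
def down(yaw): # tool z down, tool x at yaw
    c,s=np.cos(yaw),np.sin(yaw); return np.array([[c,s,0],[s,-c,0],[0,0,-1.]])
def lever(q,r):  # grasp position and tool rotation for lever angle q, radius r
    a=.45-q; xp=np.array([np.cos(YP),np.sin(YP),0]);z=np.array([0,0,1.])
    l=-np.sin(a)*xp+np.cos(a)*z; tx=np.cos(a)*xp+np.sin(a)*z
    return PV+r*l, np.stack([tx,np.cross(-l,tx),-l],1)
def rows(ts,o=None):
    o=o or get_obs(); R0=R.from_quat(o["tool_rot"]).as_matrix(); p0=o["position"]
    for g,Rt in ts:
        t=g-.164*Rt[:,2]
        print(np.r_[R0.T@(t-p0)/.04,R.from_matrix(R0.T@Rt).as_rotvec()].round(3).tolist(), "tcp",t.round(3))
E
python3 - <<'E'
from h import *
rows([lever(0,.185),lever(0,.095)])
E
```

```text
[6.09, -7.02, 0.457, 0.024, 0.449, -0.114] tcp [ 0.326 -0.267  0.386]
[7.062, -7.13, 2.483, 0.024, 0.449, -0.114] tcp [ 0.363 -0.252  0.305]
```

Call:
{"name": "move_arm", "arguments": {"commands": [[[6.09,-7.02,0.46,0.02,0.45,-0.11],[6.09,-7.02,0.46,0.02,0.45,-0.11],[6.09,-7.02,0.46,0.02,0.45,-0.11],[6.09,-7.02,0.46,0.02,0.45,-0.11],[6.09,-7.02,0.46,0.02,0.45,-0.11],[6.09,-7.02,0.46,0.02,0.45,-0.11],[6.09,-7.02,0.46,0.02,0.45,-0.11],[6.09,-7.02,0.46,0.02,0.45,-0.11],[6.09,-7.02,0.46,0.02,0.45,-0.11],[6.09,-7.02,0.46,0.02,0.45,-0.11]]], "claw": -1}}

```text
time: 1.4
position: [0.326, -0.2684, 0.3863]
tool_rot: [0.957, 0.184, 0.22, -0.039]
ft_force: [0.1, 0.3, 0.1]
grip_width: 0.0873
grip_force: 0.0
```

Run:
```python
from h import *
from scipy.optimize import least_squares
rows([lever(0,.185),lever(0,.095)])
c=camera("wrist");P=cloud(c);np.savez("wrist1.npz",**c);h=cv2.cvtColor(c["pixels"],cv2.COLOR_BGR2HSV).astype(int)
m=((h[...,0]<6)|(h[...,0]>174))&(h[...,1]>150)&(h[...,2]>80)&(P[...,2]>.12)&(P[...,2]<.19)&(c["range_z"]>0)&(np.hypot(P[...,0]-.43,P[...,1]+.226)<.05)
Q=P[m];print(len(Q))
if len(Q)>20:
    r=least_squares(lambda x:np.linalg.norm(Q-x,axis=1)-.015,Q.mean(0)-np.array([0,0,.01]),loss="soft_l1",f_scale=.002);print(r.x.round(4))
cv2.imwrite("pics/w1.png",c["pixels"])
```

```text
[0.017, -0.034, 0.011, 0.008, -0.0, -0.003] tcp [ 0.326 -0.267  0.386]
[0.017, -0.052, 2.261, 0.008, -0.0, -0.003] tcp [ 0.363 -0.252  0.305]
1039
[ 0.4282 -0.2252  0.1571]
```

Call:
{"name": "move_arm", "arguments": {"commands": [[[0.02,-0.05,0.8,0.01,0,0],[0.02,-0.05,1.6,0.01,0,0],[0.02,-0.05,2.1,0.01,0,0],[0.02,-0.05,2.3,0.01,0,0],[0.02,-0.05,2.3,0.01,0,0]]]}}

```text
time: 2.08
position: [0.3635, -0.2509, 0.3036]
tool_rot: [0.957, 0.185, 0.219, -0.045]
ft_force: [0.1, -0.2, -1.0]
grip_width: 0.0869
grip_force: 0.0
```

Call:
{"name": "move_arm", "arguments": {"commands": [[[0,0,0,0,0,0],[0,0,0,0,0,0],[0,0,0,0,0,0],[0,0,0,0,0,0],[0,0,0,0,0,0]]], "claw": 1, "squeeze": 45}}

```text
time: 2.7
position: [0.3635, -0.2506, 0.3039]
tool_rot: [0.957, 0.186, 0.219, -0.044]
ft_force: [0.3, 0.2, 0.3]
grip_width: 0.0451
grip_force: 0.0
```

Run:
```python
from h import *
o=get_obs();print(o["ft_force"],o["grip_width"],o["grip_force"])
rows([lever(0,.095+.0145)]+[lever(q,.1095) for q in(.1,.2,.3,.4,.5,.6,.7,.8,.9)])
```

```text
[0.26926206 0.21049668 0.29716134] 0.04507983786202318 0.0
[-0.021, 0.027, -0.408, -0.003, -0.0, -0.002] tcp [ 0.357 -0.255  0.318]
[0.662, 0.026, -0.374, -0.003, -0.1, -0.002] tcp [ 0.38  -0.245  0.329]
[1.338, 0.025, -0.271, -0.004, -0.2, -0.001] tcp [ 0.404 -0.235  0.337]
[2.0, 0.025, -0.102, -0.004, -0.3, -0.001] tcp [ 0.429 -0.225  0.342]
[2.642, 0.024, 0.133, -0.004, -0.4, -0.001] tcp [ 0.454 -0.215  0.345]
[3.257, 0.024, 0.43, -0.004, -0.5, -0.001] tcp [ 0.48  -0.205  0.345]
[3.84, 0.025, 0.787, -0.004, -0.6, -0.001] tcp [ 0.505 -0.195  0.342]
[4.384, 0.025, 1.201, -0.004, -0.7, -0.001] tcp [ 0.53  -0.185  0.337]
[4.884, 0.026, 1.667, -0.004, -0.8, -0.0] tcp [ 0.554 -0.175  0.329]
[5.335, 0.027, 2.181, -0.004, -0.9, -0.0] tcp [ 0.577 -0.165  0.318]
```

Call:
{"name": "move_arm", "arguments": {"commands": [[[0,0,0,0,0,0],[0,0,0,0,0,0],[0,0,0,0,0,0],[0,0,0,0,0,0]]]}}

```text
time: 3.2
position: [0.3638, -0.2512, 0.3039]
tool_rot: [0.957, 0.185, 0.219, -0.043]
ft_force: [2.7, -2.2, -1.7]
grip_width: 0.0277
grip_force: 45.0
```

Call:
{"name": "move_arm", "arguments": {"commands": [[[0,0,-0.15,0,0,0],[0,0,-0.25,0,0,0],[0,0,-0.32,0,0,0],[0,0,-0.32,0,0,0]]]}}

```text
time: 3.7
position: [0.3586, -0.2532, 0.3154]
tool_rot: [0.957, 0.185, 0.219, -0.044]
ft_force: [5.0, -3.0, -8.3]
grip_width: 0.0279
grip_force: 45.0
```

Run:
```python
from h import *
o=get_obs();Rt=R.from_quat(o["tool_rot"]).as_matrix();print("tool force",Rt.T@o["ft_force"],o["grip_width"],o["grip_force"])
g=o["position"]+.164*Rt[:,2];print("r",np.linalg.norm(g-PV),g)
rows([lever(0,.095+.013)]+[lever(q,.1085) for q in(.1,.2,.3,.4,.5,.6,.7,.8,.9)])
```

```text
tool force [-0.41748978  4.71072377  8.96066477] 0.027876938131163768 44.99701626598835
r 0.10589977448049401 [ 0.42462766 -0.22619506  0.16769257]
[-0.02, 0.014, -0.053, -0.002, 0.0, -0.002] tcp [ 0.357 -0.254  0.317]
[0.66, 0.012, -0.031, -0.002, -0.1, -0.002] tcp [ 0.38  -0.245  0.328]
[1.333, 0.011, 0.07, -0.002, -0.2, -0.002] tcp [ 0.404 -0.235  0.336]
[1.993, 0.01, 0.239, -0.002, -0.3, -0.002] tcp [ 0.429 -0.225  0.341]
[2.633, 0.009, 0.472, -0.002, -0.4, -0.002] tcp [ 0.454 -0.215  0.344]
[3.246, 0.009, 0.768, -0.002, -0.5, -0.002] tcp [ 0.48  -0.205  0.344]
[3.827, 0.008, 1.124, -0.002, -0.6, -0.001] tcp [ 0.505 -0.195  0.341]
[4.369, 0.008, 1.536, -0.003, -0.7, -0.001] tcp [ 0.53  -0.185  0.336]
[4.867, 0.008, 2.0, -0.003, -0.8, -0.001] tcp [ 0.554 -0.175  0.328]
[5.317, 0.008, 2.512, -0.003, -0.9, -0.001] tcp [ 0.577 -0.166  0.317]
```

Call:
{"name": "move_arm", "arguments": {"commands": [[[0,0.01,-0.02,0,0,0],[0.33,0.01,-0.01,0,-0.05,0],[0.66,0.01,0.0,0,-0.1,0],[1.33,0.01,0.1,0,-0.2,0],[1.99,0.01,0.27,0,-0.3,0],[2.63,0.01,0.5,0,-0.4,0],[3.25,0.01,0.8,0,-0.5,0],[3.83,0.01,1.15,0,-0.6,0],[3.83,0.01,1.15,0,-0.6,0]]]}}

```text
time: 4.82
position: [0.5057, -0.1937, 0.3384]
tool_rot: [0.978, 0.192, -0.076, 0.013]
ft_force: [2.2, -5.0, -11.4]
grip_width: 0.0277
grip_force: 45.1
```

Run:
```python
from h import *
o=get_obs();Rt=R.from_quat(o["tool_rot"]).as_matrix();print("tool force",Rt.T@o["ft_force"],o["grip_width"],o["grip_force"])
g=o["position"]+.164*Rt[:,2];print("r",np.linalg.norm(g-PV),g)
rows([lever(q,.107) for q in(.7,.8,.9)]+[lever(.9,.095),lever(.9,.175)])
```

```text
tool force [ 1.91829865  5.54103622 11.24488637] 0.027679052509943663 45.06088234484196
r 0.10571403950387841 [ 0.48222415 -0.20250612  0.1763433 ]
[0.633, 0.018, -0.001, -0.004, -0.096, 0.004] tcp [ 0.529 -0.185  0.335]
[1.303, 0.021, 0.098, -0.003, -0.196, 0.004] tcp [ 0.553 -0.175  0.327]
[1.959, 0.024, 0.263, -0.003, -0.296, 0.004] tcp [ 0.576 -0.166  0.316]
[1.872, 0.025, 0.55, -0.003, -0.296, 0.004] tcp [ 0.571 -0.168  0.305]
[2.456, 0.02, -1.363, -0.003, -0.296, 0.004] tcp [ 0.604 -0.155  0.377]
```

Call:
{"name": "move_arm", "arguments": {"commands": [[[0.63,0,0.02,0,-0.1,0],[1.3,0,0.13,0,-0.2,0],[1.95,0,0.3,0,-0.3,0],[1.95,0,0.3,0,-0.3,0],[1.91,0,0.45,0,-0.3,0],[1.87,0,0.58,0,-0.3,0],[1.87,0,0.58,0,-0.3,0]]]}}

```text
time: 5.7
position: [0.5692, -0.1682, 0.306]
tool_rot: [0.957, 0.186, -0.22, 0.041]
ft_force: [-0.8, -5.5, -5.7]
grip_width: 0.0274
grip_force: 45.1
```

Run:
```python
from h import *
o=get_obs();Rt=R.from_quat(o["tool_rot"]).as_matrix();print("tool force",Rt.T@o["ft_force"],o["grip_width"],o["grip_force"])
g=o["position"]+.164*Rt[:,2];print("r",np.linalg.norm(g-PV),g)
rows([lever(.9,.095)])
```

```text
tool force [-0.05975872  4.7721792   6.28873679] 0.02737234214037147 45.08973229676485
r 0.09479910631526194 [ 0.50251422 -0.19444872  0.15850878]
[0.06, 0.012, -0.006, -0.004, 0.002, 0.001] tcp [ 0.571 -0.168  0.305]
```

Call:
{"name": "move_arm", "arguments": {"commands": [[[0.03,0,0.06,0,0,0],[0.03,0,0.06,0,0,0]]]}}

```text
time: 5.95
position: [0.5689, -0.1683, 0.3038]
tool_rot: [0.956, 0.186, -0.221, 0.041]
ft_force: [-0.6, -6.7, -5.1]
grip_width: 0.0274
grip_force: 45.1
```

Call:
{"name": "move_arm", "arguments": {"commands": [[[0,0,0,0,0,0],[0,0,0,0,0,0],[0,0,0,0,0,0],[0,0,0,0,0,0],[0,0,-0.7,0,0,0],[0,0,-1.9,0,0,0],[0,0,-2.3,0,0,0]]], "claw": -0.4}}

```text
time: 6.82
position: [0.6089, -0.1524, 0.3895]
tool_rot: [0.957, 0.187, -0.217, 0.042]
ft_force: [-0.3, 0.2, 0.5]
grip_width: 0.0609
grip_force: 0.0
```

Run:
```python
from h import *
from scipy.optimize import least_squares
o=get_obs();print(o["time"],o["ft_force"],o["grip_width"])
for n in("wrist","side"):
    c=camera(n);P=cloud(c);h=cv2.cvtColor(c["pixels"],cv2.COLOR_BGR2HSV).astype(int)
    m=((h[...,0]<6)|(h[...,0]>174))&(h[...,1]>150)&(h[...,2]>80)&(P[...,2]>.12)&(P[...,2]<.2)&(c["range_z"]>0)&(np.hypot(P[...,0]-.47,P[...,1]+.21)<.09)
    Q=P[m];print(n,len(Q))
    if len(Q)>20:
        r=least_squares(lambda x:np.linalg.norm(Q-x,axis=1)-.015,Q.mean(0)-np.array([0,0,.01]),loss="soft_l1",f_scale=.002);print(r.x.round(4),np.linalg.norm(r.x-PV))
print("expect",lever(.9,.095)[0])
# gauge grip & rack & journal
c=np.load("side0.npz");P=cloud(c);
def pts(c,P,lo,hi,b): return P[(c["range_z"]>0)&(P[...,2]>lo)&(P[...,2]<hi)&(P[...,0]>b[0])&(P[...,0]<b[1])&(P[...,1]>b[2])&(P[...,1]<b[3])]
for n in("side","top"):
    c=np.load(n+"0.npz");P=cloud(c)
    Q=pts(c,P,.085,.16,(.35,.6,.13,.36))
    print(n,len(Q))
    for y in np.arange(.16,.36,.01):
        S=Q[abs(Q[:,1]-y)<.005]
        if len(S)>3: print(round(y,3),len(S),S[:,0].min().round(3),S[:,0].max().round(3),"ztop",np.percentile(S[:,2],95).round(4),"x@top",S[S[:,2]>S[:,2].max()-.004][:,0].mean().round(4))
```

```text
6.825 [-0.28068512  0.21730584  0.47771524] 0.06093560346214578
wrist 967
[ 0.5012 -0.1957  0.1587] 0.09429201687729849
side 114
[ 0.5016 -0.1978  0.1597] 0.09513105229119606
expect [ 0.50531284 -0.19452061  0.15754247]
side 2292
0.19 16 0.541 0.559 ztop 0.1318 x@top 0.5506
0.2 61 0.54 0.562 ztop 0.1318 x@top 0.5515
0.21 56 0.538 0.561 ztop 0.1316 x@top 0.5494
0.22 66 0.531 0.561 ztop 0.1368 x@top 0.5456
0.23 92 0.529 0.561 ztop 0.1367 x@top 0.5458
0.24 93 0.528 0.558 ztop 0.137 x@top 0.5433
0.25 99 0.526 0.557 ztop 0.1372 x@top 0.542
0.26 107 0.524 0.555 ztop 0.1367 x@top 0.5405
0.27 101 0.522 0.554 ztop 0.1366 x@top 0.5386
0.28 109 0.52 0.552 ztop 0.1367 x@top 0.5365
0.29 116 0.519 0.55 ztop 0.1371 x@top 0.5344
0.3 106 0.518 0.548 ztop 0.1369 x@top 0.5339
0.31 85 0.506 0.546 ztop 0.1461 x@top 0.5269
0.32 114 0.489 0.554 ztop 0.1553 x@top 0.5127
0.33 265 0.488 0.56 ztop 0.1595 x@top 0.525
0.34 320 0.485 0.566 ztop 0.1595 x@top 0.5243
0.35 328 0.484 0.564 ztop 0.1594 x@top 0.5234
top 1152
0.19 16 0.544 0.563 ztop 0.1301 x@top 0.5514
0.2 30 0.544 0.563 ztop 0.1326 x@top 0.5538
0.21 31 0.541 0.563 ztop 0.1321 x@top 0.5513
0.22 50 0.535 0.565 ztop 0.1353 x@top 0.5467
0.23 47 0.533 0.565 ztop 0.1359 x@top 0.5487
0.24 45 0.532 0.562 ztop 0.1376 x@top 0.5486
0.25 46 0.529 0.562 ztop 0.1359 x@top 0.5449
0.26 48 0.527 0.559 ztop 0.1367 x@top 0.5421
0.27 43 0.526 0.555 ztop 0.1376 x@top 0.5394
0.28 48 0.523 0.555 ztop 0.1363 x@top 0.5391
0.29 47 0.523 0.552 ztop 0.1372 x@top 0.537
0.3 45 0.52 0.552 ztop 0.1366 x@top 0.5348
0.31 94 0.509 0.551 ztop 0.1461 x@top 0.5317
0.32 147 0.493 0.558 ztop 0.1522 x@top 0.5171
0.33 149 0.49 0.568 ztop 0.1585 x@top 0.5309
0.34 110 0.489 0.57 ztop 0.1593 x@top 0.5292
0.35 105 0.487 0.566 ztop 0.1591 x@top 0.5277
```

Call:
{"name": "move_arm", "arguments": {"commands": [[[0,0.0,1.2,0,0,0],[0,0.0,2.1,0,0,0],[0,0.0,2.3,0,0,0],[0,0.0,2.3,0,0,0]]]}}

```text
time: 7.42
position: [0.5702, -0.1676, 0.3031]
tool_rot: [0.957, 0.186, -0.22, 0.04]
ft_force: [0.4, -0.6, 0.4]
grip_width: 0.0608
grip_force: 0.0
```

Call:
{"name": "move_arm", "arguments": {"commands": [[[0,0,0,0,0,0],[0,0,0,0,0,0],[0,0,0,0,0,0],[0,0,0,0,0,0],[0,0,0,0,0,0]]], "claw": 1, "squeeze": 20}}

```text
time: 8.05
position: [0.5708, -0.1678, 0.3044]
tool_rot: [0.957, 0.186, -0.219, 0.041]
ft_force: [1.7, -1.2, 2.2]
grip_width: 0.0287
grip_force: 20.0
```

Call:
{"name": "move_arm", "arguments": {"commands": [[[0.03,0,0,0,0,0],[0.06,0,0,0,0,0],[0.06,0,0,0,0,0]]]}}

```text
time: 8.43
position: [0.5723, -0.1667, 0.3016]
tool_rot: [0.957, 0.186, -0.219, 0.04]
ft_force: [0.2, -3.0, -7.0]
grip_width: 0.0276
grip_force: 20.2
```

Run:
```python
from h import *
o=get_obs();Rt=R.from_quat(o["tool_rot"]).as_matrix();print("tool force",Rt.T@o["ft_force"],o["grip_width"],o["grip_force"])
g=o["position"]+.164*Rt[:,2];print("r",np.linalg.norm(g-PV),g)
```

```text
tool force [2.16232542 2.90708527 6.66767689] 0.02757934777073228 20.212167628342286
r 0.0923604038586529 [ 0.50603563 -0.19266777  0.15389174]
```

Call:
{"name": "move_arm", "arguments": {"commands": [[[0,0,0,0,0,0],[0,0,0,0,0,0],[0,0,0,0,0,0],[0,0,0,0,0,0],[0,0,-0.7,0,0,0],[0,0,-1.9,0,0,0],[0,0,-2.5,0,0,0],[0,0,-2.5,0,0,0]]], "claw": -0.4}}

```text
time: 9.43
position: [0.6136, -0.1503, 0.3949]
tool_rot: [0.957, 0.187, -0.217, 0.042]
ft_force: [-0.6, 0.1, -0.4]
grip_width: 0.0609
grip_force: 0.0
```

Run:
```python
from h import *
from scipy.optimize import least_squares
o=get_obs();print(o["time"],o["ft_force"],o["grip_width"])
for n in("wrist","side"):
    c=camera(n);P=cloud(c);h=cv2.cvtColor(c["pixels"],cv2.COLOR_BGR2HSV).astype(int)
    m=((h[...,0]<6)|(h[...,0]>174))&(h[...,1]>150)&(h[...,2]>80)&(P[...,2]>.12)&(P[...,2]<.2)&(c["range_z"]>0)&(np.hypot(P[...,0]-.47,P[...,1]+.21)<.09)
    Q=P[m];r=least_squares(lambda x:np.linalg.norm(Q-x,axis=1)-.015,Q.mean(0)-np.array([0,0,.01]),loss="soft_l1",f_scale=.002);print(n,len(Q),r.x.round(4),np.linalg.norm(r.x-PV))
    v,u=np.nonzero(m);print(u.mean(),v.mean());np.savez(n+"2.npz",**c)
    if n=="side":
        K=c["camera_matrix"]
        def prj(p):
            q=c["extrinsics"]@np.r_[p,1];return K[0,2]-K[0,0]*q[0]/q[2],K[1,2]+K[1,1]*q[1]/q[2]
        for q in(0,.83,.86,.9):print(q,np.round(prj(lever(q,.095)[0]),1))
        c0=np.load("side0.npz");P0=cloud(c0);h=cv2.cvtColor(c0["pixels"],cv2.COLOR_BGR2HSV).astype(int)
        m=((h[...,0]<6)|(h[...,0]>174))&(h[...,1]>150)&(h[...,2]>80)&(P0[...,2]>.12)&(P0[...,2]<.2)&(np.hypot(P0[...,0]-.47,P0[...,1]+.21)<.09)
        v,u=np.nonzero(m);print("side0",u.mean(),v.mean())
    else:
        u0,v0=int(u.mean()),int(v.mean());a=max(0,v0-90);b=max(0,u0-110);cv2.imwrite("pics/w2.png",cv2.resize(c["pixels"][a:a+180,b:b+220],None,fx=3,fy=3,interpolation=cv2.INTER_CUBIC))
```

```text
9.425 [-0.60139006  0.14135316 -0.38283244] 0.060894437558466546
wrist 937 [ 0.5048 -0.1944  0.157 ] 0.09428299982659674
251.14834578441835 198.7374599786553
side 113 [ 0.5051 -0.1963  0.1581] 0.0951782604586809
298.1858407079646 153.47787610619469
0 [331.9 153.4]
0.83 [300.2 152.9]
0.86 [299.  153.3]
0.9 [297.6 153.8]
side0 332.4867256637168 153.02654867256638
```

View pics/w2.png

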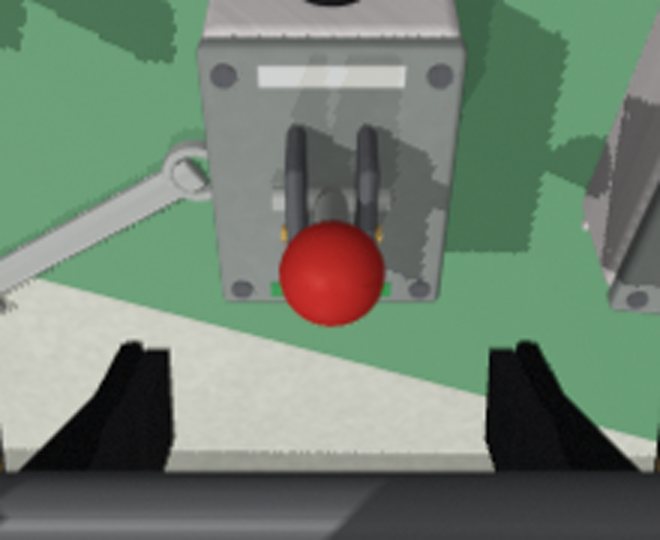

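The wrist crop shows the red knob at (332,273) leaning fully to the OFF end, with the cross-bar seated at the cheeks. The ball is now at (0.505, -0.195, 0.157), which is exactly the predicted OFF, locked position. The extra nudge was needed, because it had been about 0.04 rad short before. Next is the gauge.

Run:
```python
from h import *
rows([(np.array([.47,.006,.25]),down(np.radians(15.7)))])
```

```text
[-1.877, -4.96, 0.328, 0.02, 0.451, 0.109] tcp [0.47  0.006 0.414]
```

Call:
{"name": "move_arm", "arguments": {"commands": [[[-0.47,-1.24,0.08,0,0.12,0.03],[-0.94,-2.48,0.16,0.01,0.24,0.06],[-1.4,-3.72,0.25,0.01,0.35,0.08],[-1.88,-4.96,0.33,0.02,0.45,0.11],[-1.88,-4.96,0.33,0.02,0.45,0.11],[-1.88,-4.96,0.33,0.02,0.45,0.11],[-1.88,-4.96,0.33,0.02,0.45,0.11]]], "claw": -1}}

```text
time: 10.4
position: [0.4715, 0.0048, 0.414]
tool_rot: [0.991, 0.136, 0.0, 0.001]
ft_force: [-0.6, 0.4, 0.4]
grip_width: 0.0871
grip_force: 0.0
```

Run:
```python
from h import *
c=camera("wrist");P=cloud(c);np.savez("wrist3.npz",**c);cv2.imwrite("pics/w3.png",c["pixels"])
o=get_obs();print(o["time"],o["position"],o["tool_rot"].round(3))
ok=c["range_z"]>0
for n,c in(("wrist",c),("side",np.load("side0.npz")),("top",np.load("top0.npz"))):
    P=cloud(c);ok=c["range_z"]>0
    for nm,lo,hi in(("rack",.041,.049),("grip",.088,.156),("griptop",.149,.157),("steel",.05,.075)):
        m=ok&(P[...,2]>lo)&(P[...,2]<hi)&(abs(P[...,0]-.495)<.09)&(abs(P[...,1]-.006)<.09)
        k,l,s,ce=cv2.connectedComponentsWithStats(m.astype(np.uint8))
        if k<2: continue
        i=1+np.argmax(s[1:,4]);Q=P[l==i];r=cv2.minAreaRect(Q[:,:2].astype(np.float32)*1000);print(n,nm,len(Q),Q.mean(0).round(4),np.round(r[0],1),np.round(r[1],1),round(r[2],1))
```

```text
10.45 [0.47151485 0.00478801 0.41397794] [0.991 0.136 0.    0.001]
wrist rack 4700 [0.4994 0.0086 0.0446] [494.6   6.7] [123.9  64.1] 15.9
wrist grip 859 [0.4977 0.0072 0.1442] [494.3   6.2] [29.8 17.2] 15.2
wrist griptop 596 [0.4946 0.0063 0.1512] [494.3   6.1] [28.6 14.8] 15.5
wrist steel 54 [0.5237 0.0168 0.0606] [518.4  12.6] [22.1 14. ] 15.5
side rack 847 [0.4915 0.0148 0.0453] [494.1   5.7] [124.1  66.9] 16.1
side grip 367 [0.492  0.0103 0.1263] [493.1   6.8] [29.9 16.3] 11.9
side griptop 74 [0.4932 0.0065 0.1519] [493.5   5.9] [28.7 14.5] 11.9
side steel 207 [0.4922 0.0108 0.0639] [491.8  11.1] [71.8  8.2] 17.4
top rack 718 [0.4968 0.006  0.0445] [496.4   5.8] [123.8  63.9] 16.1
top grip 78 [0.4958 0.0036 0.1456] [495.7   4.3] [29. 16.] 16.1
top griptop 55 [0.4958 0.0048 0.1512] [495.9   4.7] [28.4 13.9] 15.8
top steel 2 [0.5299 0.0066 0.0647] [529.9   6.6] [3.6 0. ] -165.4
```

View pics/w3.png

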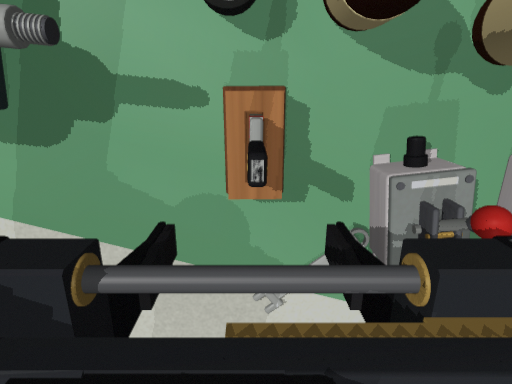

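The wrist view shows the gauge grip at (257,165), centred in the rack at (254,143), with the stub of the shaft at upper left (30,28). The grip is at (0.494, 0.006), in agreement with the rack centre.

Run:
```python
from h import *
D=down(np.radians(15.6))
rows([(np.array([.4943,.0063,.2]),D),(np.array([.4943,.0063,.118]),D)])
```

```text
[0.559, 0.115, 1.25, 0.001, -0.0, -0.0] tcp [0.494 0.006 0.364]
[0.559, 0.113, 3.3, 0.001, -0.0, -0.0] tcp [0.494 0.006 0.282]
```

Call:
{"name": "move_arm", "arguments": {"commands": [[[0.56,0.11,0.6,0,0,0],[0.56,0.11,1.25,0,0,0],[0.56,0.11,2.2,0,0,0],[0.56,0.11,2.9,0,0,0],[0.56,0.11,3.3,0,0,0],[0.56,0.11,3.3,0,0,0]]]}}

```text
time: 11.2
position: [0.4936, 0.0068, 0.2808]
tool_rot: [0.991, 0.136, -0.001, -0.0]
ft_force: [0.7, -0.4, 0.0]
grip_width: 0.0869
grip_force: 0.0
```

Call:
{"name": "move_arm", "arguments": {"commands": [[[0,0,0,0,0,0],[0,0,0,0,0,0],[0,0,0,0,0,0],[0,0,0,0,0,0],[0,0,0,0,0,0],[0,0,0,0,0,0],[0,0,0,0,0,0],[0,0,0,0,0,0],[0,0,0,0,0,0],[0,0,0,0,0,0],[0,0,0,0,0,0]]], "claw": 1, "squeeze": 30}}

```text
time: 12.58
position: [0.4934, 0.0074, 0.2824]
tool_rot: [0.991, 0.136, 0.0, 0.0]
ft_force: [0.8, 0.2, -0.6]
grip_width: 0.0156
grip_force: 30.0
```

Call:
{"name": "move_arm", "arguments": {"commands": [[[0,0,-0.4,0,0,0],[0,0,-1.2,0,0,0],[0,0,-2.4,0,0,0],[0,0,-3.6,0,0,0],[0,0,-4.5,0,0,0],[0,0,-4.5,0,0,0]]]}}

```text
time: 13.32
position: [0.4934, 0.0076, 0.4641]
tool_rot: [0.991, 0.136, 0.003, 0.001]
ft_force: [0.3, -0.3, -5.9]
grip_width: 0.0159
grip_force: 30.0
```

Run:
```python
from h import *
o=get_obs();print(o["ft_force"],o["position"])
c=camera("wrist");np.savez("wrist4.npz",**c)
rows([(np.array([.543,.2525,.295]),down(np.radians(9.5)))])
P=cloud(c);ok=c["range_z"]>0
Q=P[ok&(abs(P[...,0]-.54)<.04)&(P[...,1]>.18)&(P[...,1]<.32)&(P[...,2]>.1)&(P[...,2]<.14)];print(len(Q))
for y in np.arange(.19,.32,.01):
    S=Q[abs(Q[:,1]-y)<.005]
    if len(S)>5: print(round(y,3),len(S),S[:,0].min().round(3),S[:,0].max().round(3),S[:,2].max().round(4),S[S[:,2]>S[:,2].max()-.003][:,0].mean().round(4))
```

```text
[ 0.2812758  -0.33344095 -5.91012074] [0.49341832 0.0075862  0.46409285]
[2.863, -5.553, 0.071, 0.001, -0.0, 0.107] tcp [0.543 0.252 0.459]
2746
0.19 182 0.542 0.562 0.1308 0.5523
0.2 286 0.541 0.563 0.1318 0.5519
0.21 266 0.539 0.562 0.1327 0.5507
0.22 497 0.532 0.564 0.1368 0.5474
0.23 377 0.53 0.564 0.1373 0.5472
0.24 381 0.528 0.562 0.1369 0.5452
0.25 389 0.527 0.56 0.1369 0.5434
0.26 330 0.525 0.558 0.1365 0.5418
0.27 38 0.524 0.556 0.1305 0.5473
```

Call:
{"name": "move_arm", "arguments": {"commands": [[[0.5,-0.9,0.0,0,0,0.02],[1.0,-1.9,0.0,0,0,0.04],[1.6,-3.1,0.0,0,0,0.06],[2.2,-4.3,0.0,0,0,0.08],[2.6,-5.1,0.05,0,0,0.1],[2.86,-5.55,0.07,0,0,0.11],[2.86,-5.55,0.07,0,0,0.11],[2.86,-5.55,0.07,0,0,0.11]]]}}

```text
time: 14.38
position: [0.5429, 0.2515, 0.4569]
tool_rot: [0.997, 0.081, -0.002, 0.001]
ft_force: [-0.2, -0.4, -5.3]
grip_width: 0.0157
grip_force: 30.0
```

Run:
```python
from h import *
o=get_obs();print(o["time"],o["ft_force"],o["position"],np.degrees(2*np.arctan2(o["tool_rot"][1],o["tool_rot"][0])))
c=camera("wrist");np.savez("wrist5.npz",**c);cv2.imwrite("pics/w5.png",c["pixels"])
P=cloud(c);ok=c["range_z"]>0
Q=P[ok&(abs(P[...,0]-.54)<.04)&(P[...,1]>.18)&(P[...,1]<.32)&(P[...,2]>.105)&(P[...,2]<.145)];print(len(Q))
J=[]
for y in np.arange(.19,.32,.01):
    S=Q[abs(Q[:,1]-y)<.005]
    if len(S)>5:
        a,b=S[:,0].min(),S[:,0].max(); print(round(y,3),len(S),a.round(3),b.round(3),S[:,2].max().round(4),S[S[:,2]>S[:,2].max()-.003][:,0].mean().round(4))
rows([(np.array([.543,.2525,.2]),down(np.radians(9.5)))])
c=camera("side");np.savez("side5.npz",**c);cv2.imwrite("pics/s5.png",cv2.resize(c["pixels"][200:384,100:330],None,fx=3,fy=3,interpolation=cv2.INTER_CUBIC))
```

```text
14.375 [-0.21497934 -0.35490224 -5.31315876] [0.54289226 0.25152814 0.45690973] 9.348764358494977
3007
0.19 16 0.544 0.556 0.1309 0.551
0.2 194 0.541 0.564 0.1321 0.5527
0.21 195 0.54 0.562 0.1319 0.551
0.22 231 0.534 0.564 0.1366 0.5479
0.23 293 0.532 0.563 0.1368 0.5474
0.24 187 0.532 0.562 0.1373 0.5463
0.26 56 0.527 0.556 0.1367 0.5402
0.27 291 0.526 0.557 0.1369 0.5403
0.28 287 0.524 0.554 0.1363 0.5384
0.29 298 0.521 0.553 0.1365 0.5371
0.3 298 0.519 0.551 0.1369 0.535
0.31 411 0.507 0.549 0.145 0.5284
[0.012, -0.035, 2.341, 0.002, 0.004, -0.003] tcp [0.543 0.252 0.364]
```

View pics/w5.png

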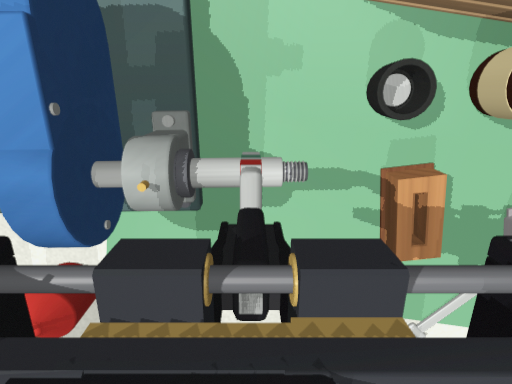

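View pics/s5.png

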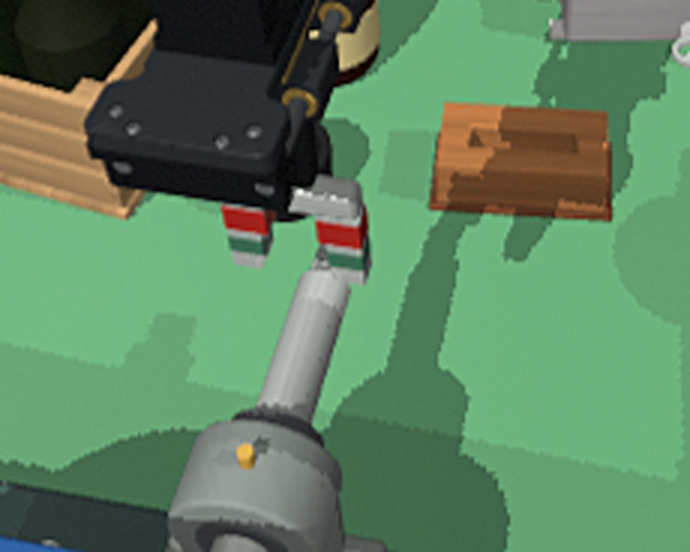

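The wrist view shows the gauge with its red no-go band crossing the shaft at (251,163), between the shoulder at (283,170) and the collar at (192,172). The side crop shows the fork above the shaft with one prong either side (prongs at (247,240) and (343,250)). I'll check the centring from the side depth before lowering.

Run:
```python
from h import *
c=np.load("side5.npz");P=cloud(c);ok=c["range_z"]>0
m=ok&(abs(P[...,0]-.543)<.06)&(abs(P[...,1]-.2515)<.025)&(P[...,2]>.165)&(P[...,2]<.25)
Q=P[m];e=np.array([np.cos(np.radians(9.4)),np.sin(np.radians(9.4)),0]);s=(Q-np.array([.5429,.2515,0]))@e
print(len(Q),Q[:,2].min(),Q[:,2].max())
for z in np.arange(.17,.25,.006):
    t=s[abs(Q[:,2]-z)<.003]
    if len(t)>4:
        t=np.sort(t);g=np.diff(t);i=g.argmax();print(z.round(3),len(t),t[[0,i,i+1,-1]].round(4))
S=P[ok&(abs(P[...,0]-.54)<.04)&(abs(P[...,1]-.2475)<.06)&(P[...,2]>.115)&(P[...,2]<.14)]
s=(S-np.array([.5429,.2515,0]))@e;print("journal",len(s),np.percentile(s,[1,99]))
```

```text
729 0.18500253492416951 0.24990353037006424
0.188 43 [-0.0385 -0.0221  0.0177  0.0326]
0.194 65 [-0.0384 -0.0208  0.0148  0.0335]
0.2 62 [-0.0382 -0.0197  0.0152  0.0336]
0.206 66 [-0.0381 -0.0202  0.0153  0.0331]
0.212 69 [-0.0385 -0.0205  0.0119  0.0343]
0.218 72 [-0.038  -0.0165  0.0115  0.0337]
0.224 83 [-0.0382 -0.0154  0.0115  0.0341]
0.23 82 [-0.0383 -0.0158  0.0116  0.0335]
0.236 83 [-0.0382 -0.0158  0.0122  0.0336]
0.242 57 [-0.0379 -0.0203 -0.0183 -0.0024]
0.248 47 [-0.0375 -0.0308 -0.0289 -0.0051]
journal 937 [-0.01675802  0.01313635]
```

Call:
{"name": "move_arm", "arguments": {"commands": [[[0.01,-0.03,0.3,0,0,0],[0.01,-0.03,0.7,0,0,0],[0.01,-0.03,1.0,0,0,0],[0.01,-0.03,1.2,0,0,0],[0.01,-0.03,1.4,0,0,0],[0.01,-0.03,1.6,0,0,0],[0.01,-0.03,1.8,0,0,0],[0.01,-0.03,1.95,0,0,0],[0.01,-0.03,1.95,0,0,0]]]}}

```text
time: 15.6
position: [0.5435, 0.2533, 0.3809]
tool_rot: [0.997, 0.081, -0.0, 0.001]
ft_force: [-0.1, -0.1, -4.9]
grip_width: 0.0157
grip_force: 30.0
```

Call:
{"name": "move_arm", "arguments": {"commands": [[[0,0,0.04,0,0,0],[0,0,0.08,0,0,0],[0,0,0.08,0,0,0]]]}}

```text
time: 15.98
position: [0.5437, 0.2534, 0.3783]
tool_rot: [0.997, 0.081, 0.0, 0.0]
ft_force: [0.9, 1.0, -5.7]
grip_width: 0.0157
grip_force: 30.0
```

Call:
{"name": "move_arm", "arguments": {"commands": [[[0,0,0.05,0,0,0],[0,0,0.1,0,0,0],[0,0,0.1,0,0,0]]]}}

```text
time: 16.35
position: [0.5436, 0.2533, 0.374]
tool_rot: [0.997, 0.081, 0.0, 0.0]
ft_force: [-1.4, -0.8, -5.5]
grip_width: 0.0159
grip_force: 30.0
```

Call:
{"name": "move_arm", "arguments": {"commands": [[[0,0,0.03,0,0,0],[0,0,0.06,0,0,0],[0,0,0.06,0,0,0]]]}}

```text
time: 16.73
position: [0.5437, 0.2533, 0.3718]
tool_rot: [0.997, 0.081, 0.0, 0.0]
ft_force: [0.1, -0.3, -5.0]
grip_width: 0.0159
grip_force: 30.0
```

Call:
{"name": "move_arm", "arguments": {"commands": [[[0,0,0.03,0,0,0],[0,0,0.05,0,0,0],[0,0,0.05,0,0,0]]]}}

```text
time: 17.1
position: [0.5435, 0.2534, 0.3704]
tool_rot: [0.997, 0.082, 0.0, 0.0]
ft_force: [-2.5, -0.6, -0.7]
grip_width: 0.0158
grip_force: 30.0
```

Call:
{"name": "move_arm", "arguments": {"commands": [[[0,0,0.02,0,0,0],[0,0,0.03,0,0,0],[0,0,0.03,0,0,0]]]}}

```text
time: 17.48
position: [0.5435, 0.2534, 0.3701]
tool_rot: [0.997, 0.082, 0.0, 0.0]
ft_force: [-3.7, -0.9, 6.6]
grip_width: 0.016
grip_force: 30.0
```

Call:
{"name": "move_arm", "arguments": {"commands": [[[-0.02,0,0,0,0,0],[-0.02,0,0,0,0,0],[-0.02,0,0,0,0,0],[-0.02,0,0,0,0,0],[-0.02,0,0,0,0,0]]]}}

```text
time: 18.1
position: [0.5431, 0.2533, 0.37]
tool_rot: [0.997, 0.082, 0.001, 0.0]
ft_force: [-2.2, -1.0, 5.6]
grip_width: 0.016
grip_force: 30.0
```

Run:
```python
from h import *
o=get_obs();print(o["time"],o["ft_force"],o["moment"],o["position"])
c=camera("side");np.savez("side6.npz",**c);P=cloud(c);ok=c["range_z"]>0
e=np.array([np.cos(np.radians(9.4)),np.sin(np.radians(9.4)),0])
m=ok&(abs(P[...,0]-.543)<.06)&(abs(P[...,1]-.2525)<.02)&(P[...,2]>.08)&(P[...,2]<.16)
Q=P[m];s=(Q-np.array([.5429,.2515,0]))@e
for z in np.arange(.09,.16,.006):
    t=np.sort(s[abs(Q[:,2]-z)<.003])
    if len(t)>4: print(z.round(3),len(t),t[[0,-1]].round(4))
Q=Q[Q[:,2]>.142];print(Q[:,1].min(),Q[:,1].max())
```

```text
18.1 [-2.24298584 -0.96861779  5.64188006] [-0.15525433  0.77615015  0.03774585] [0.54306315 0.25329504 0.37004214]
0.096 5 [-0.0361  0.0329]
0.102 40 [-0.0368  0.0354]
0.108 36 [-0.0367  0.0347]
0.114 47 [-0.0366  0.0356]
0.12 62 [-0.0367  0.0351]
0.126 50 [-0.0364  0.0252]
0.132 117 [-0.0365  0.0117]
0.138 68 [-0.0363  0.0058]
0.144 36 [-0.0364 -0.0139]
0.15 41 [-0.0364 -0.0044]
0.156 40 [-0.0361 -0.0047]
0.23895347002835066 0.2583033656288597
```

Call:
{"name": "move_arm", "arguments": {"commands": [[[-0.02,0,0,0,0,0],[-0.02,0,0,0,0,0],[-0.02,0,0.01,0,0,0],[-0.02,0,0.01,0,0,0],[-0.02,0,0.01,0,0,0],[-0.02,0,0.01,0,0,0],[-0.02,0,0.01,0,0,0],[-0.02,0,0.01,0,0,0]]]}}

```text
time: 19.15
position: [0.5426, 0.2532, 0.3699]
tool_rot: [0.997, 0.082, 0.002, 0.0]
ft_force: [-3.2, -0.7, 8.5]
grip_width: 0.0158
grip_force: 30.0
```

Call:
{"name": "move_arm", "arguments": {"commands": [[[0,0,-0.1,0,0,0],[0,0,-0.4,0,0,0],[0,0,-0.8,0,0,0],[0,0,-1.4,0,0,0],[0,0,-2.0,0,0,0],[0,0,-2.4,0,0,0],[0,0,-2.4,0,0,0]]]}}

```text
time: 20.02
position: [0.5423, 0.2533, 0.466]
tool_rot: [0.997, 0.081, 0.002, 0.0]
ft_force: [0.9, 0.2, -5.2]
grip_width: 0.0159
grip_force: 30.0
```

Run:
```python
from h import *
D=down(np.radians(15.6));o=get_obs();print(o["time"],o["ft_force"])
rows([(np.array([.4936,.0072,.295]),D)])
```

```text
20.025 [ 0.85398205  0.15822464 -5.15715034]
[-2.201, 5.872, 0.17, 0.001, -0.004, -0.109] tcp [0.494 0.007 0.459]
```

Call:
{"name": "move_arm", "arguments": {"commands": [[[-0.35,0.9,0.02,0,0,-0.02],[-0.75,2.0,0.05,0,0,-0.04],[-1.2,3.2,0.1,0,0,-0.06],[-1.65,4.4,0.15,0,0,-0.08],[-2.0,5.3,0.17,0,0,-0.1],[-2.2,5.87,0.17,0,0,-0.11],[-2.2,5.87,0.17,0,0,-0.11],[-2.2,5.87,0.17,0,0,-0.11]]]}}

```text
time: 21.02
position: [0.4932, 0.0075, 0.4571]
tool_rot: [0.991, 0.136, -0.0, -0.0]
ft_force: [-0.5, -0.2, -5.4]
grip_width: 0.0161
grip_force: 30.0
```

Run:
```python
from h import *
D=down(np.radians(15.6));o=get_obs();print(o["time"],o["ft_force"],R.from_matrix(R.from_quat(o["tool_rot"]).as_matrix().T@D).as_rotvec())
e=np.array([np.cos(np.radians(15.7)),np.sin(np.radians(15.7)),0]);f=np.array([-e[1],e[0],0]);C=np.array([.4946,.0067,0])
for n in("side","wrist"):
    c=camera(n);P=cloud(c);ok=c["range_z"]>0
    if n=="side": np.savez("side7.npz",**c)
    m=ok&(np.hypot(P[...,0]-.494,P[...,1]-.007)<.09)
    for nm,lo,hi in(("prong",.17,.225),("neck",.225,.24),("rack",.041,.049)):
        Q=P[m&(P[...,2]>lo)&(P[...,2]<hi)]
        if len(Q)<10: continue
        s=(Q-C)@e;t=(Q-C)@f
        print(n,nm,len(Q),"x",np.percentile(s,[0.5,99.5]).round(4),"y",np.percentile(t,[.5,99.5]).round(4),"zmin",Q[:,2].min().round(4))
        if nm=="prong":
            r=cv2.minAreaRect(Q[:,:2].astype(np.float32)*1000);print(np.round(r[0],1),np.round(r[1],1),r[2])
rows([(np.array([.4936,.0072,.118]),D)])
```

```text
21.025 [-0.52340115 -0.20238681 -5.43052987] [-0.00032502  0.00042946  0.00044787]
side prong 306 x [-0.0382  0.033 ] y [0.0039 0.0098] zmin 0.1849
[491.3   9. ] [71.5 13.4] 15.765518188476562
side neck 161 x [-0.0375  0.0334] y [0.0037 0.0101] zmin 0.2251
side rack 1084 x [-0.0628  0.0607] y [-0.0337  0.032 ] zmin 0.0411
wrist prong 194 x [0.0341 0.035 ] y [-0.0051  0.0097] zmin 0.1857
[527.2  18.3] [ 1.3 14.9] 13.427505493164062
wrist neck 134 x [0.0298 0.0351] y [-0.0049  0.0095] zmin 0.2251
wrist rack 3202 x [-0.0616  0.0618] y [-0.0318  0.0318] zmin 0.0414
[0.001, 0.02, 4.384, 0.0, 0.0, 0.002] tcp [0.494 0.007 0.282]
```

Call:
{"name": "move_arm", "arguments": {"commands": [[[0.03,0.04,0.6,0,0,0],[0.03,0.04,1.5,0,0,0],[0.03,0.04,2.5,0,0,0],[0.03,0.04,3.1,0,0,0],[0.03,0.04,3.4,0,0,0],[0.03,0.04,3.55,0,0,0],[0.03,0.04,3.7,0,0,0],[0.03,0.04,3.7,0,0,0]]]}}

```text
time: 22.12
position: [0.4952, 0.0059, 0.31]
tool_rot: [0.991, 0.136, 0.001, 0.001]
ft_force: [-0.5, 0.3, -5.5]
grip_width: 0.0157
grip_force: 30.0
```

Call:
{"name": "move_arm", "arguments": {"commands": [[[0,0,0.15,0,0,0],[0,0,0.3,0,0,0],[0,0,0.45,0,0,0],[0,0,0.5,0,0,0],[0,0,0.5,0,0,0]]]}}

```text
time: 22.75
position: [0.4951, 0.0058, 0.2894]
tool_rot: [0.991, 0.136, 0.0, 0.0]
ft_force: [-1.0, -0.3, -5.9]
grip_width: 0.0159
grip_force: 30.0
```

Call:
{"name": "move_arm", "arguments": {"commands": [[[0,0,0.08,0,0,0],[0,0,0.15,0,0,0],[0,0,0.15,0,0,0]]]}}

```text
time: 23.12
position: [0.495, 0.0059, 0.2834]
tool_rot: [0.991, 0.136, -0.0, 0.0]
ft_force: [-1.9, 0.7, -6.0]
grip_width: 0.0158
grip_force: 30.0
```

Call:
{"name": "move_arm", "arguments": {"commands": [[[0,0,0.02,0,0,0],[0,0,0.03,0,0,0],[0,0,0.03,0,0,0]]]}}

```text
time: 23.5
position: [0.4951, 0.0058, 0.2827]
tool_rot: [0.991, 0.136, 0.0, 0.001]
ft_force: [-1.0, 0.4, -2.8]
grip_width: 0.0158
grip_force: 30.0
```

Floor contact has begun, so I'll settle the gauge slightly, release it and rise.

Call:
{"name": "move_arm", "arguments": {"commands": [[[0,0,0.01,0,0,0],[0,0,0.01,0,0,0]]]}}

```text
time: 23.75
position: [0.4951, 0.0058, 0.2826]
tool_rot: [0.991, 0.136, 0.001, 0.001]
ft_force: [-1.4, 0.1, 3.1]
grip_width: 0.0161
grip_force: 30.0
```

Call:
{"name": "move_arm", "arguments": {"commands": [[[0,0,0,0,0,0],[0,0,0,0,0,0],[0,0,0,0,0,0],[0,0,0,0,0,0],[0,0,0,0,0,0],[0,0,0,0,0,0],[0,0,-0.5,0,0,0],[0,0,-1.5,0,0,0],[0,0,-2.7,0,0,0],[-0.6,0,-3.5,0,0,0],[-0.6,0,-3.5,0,0,0]]], "claw": -0.6}}

```text
time: 25.12
position: [0.4712, -0.0006, 0.4242]
tool_rot: [0.991, 0.136, 0.002, 0.001]
ft_force: [0.8, 0.0, -0.1]
grip_width: 0.0696
grip_force: 0.0
```

Run:
```python
from h import *
o=get_obs();print(o["time"],o["ft_force"],o["position"],o["grip_width"])
for n in("wrist","side"):
    c=camera(n);P=cloud(c);ok=c["range_z"]>0
    if n=="side": cv2.imwrite("pics/s8.png",c["pixels"])
    for nm,lo,hi in(("rack",.041,.049),("griptop",.147,.157)):
        m=ok&(P[...,2]>lo)&(P[...,2]<hi)&(abs(P[...,0]-.495)<.09)&(abs(P[...,1]-.006)<.09)
        Q=P[m]
        if len(Q)<5: continue
        r=cv2.minAreaRect(Q[:,:2].astype(np.float32)*1000);print(n,nm,len(Q),Q.mean(0).round(4),np.round(r[0],1),np.round(r[1],1),round(r[2],1))
```

```text
25.125 [ 0.75148813  0.01853769 -0.12117779] [ 0.47124881 -0.0005802   0.42421587] 0.06957537219217284
wrist rack 4517 [0.4992 0.0083 0.0446] [494.4   6.6] [124.3  64.2] 16.1
wrist griptop 620 [0.4956 0.0066 0.1509] [495.1   6.6] [28.5 15.5] 16.1
side rack 868 [0.4912 0.0141 0.0453] [494.3   5.3] [124.2  67.8] 16.6
side griptop 85 [0.4935 0.0072 0.1515] [493.7   6.7] [26.9 17.1] 19.4
```

View pics/s8.png

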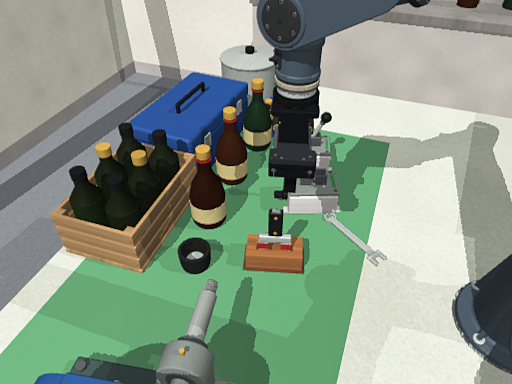

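The side view shows the gauge upright in its rack at (275,238), the cup at (195,255) and the bottles unmoved, and the black knob at (326,117) still at ON. The arm is clear of everything.

```bash
python3 -c "
from rig import *
print(hand_in())"
```

```text
the job is handed in; nothing more can be done
None
```

I handed the job in at about 25 s of the 61 s limit: the red isolator is OFF and locked, the go gap passed the journal and the no-go step stopped on it under about 14 N, and the gauge is back upright in its rack; the black switch, bottles and cup are untouched, and the hand-in gave no verdict.

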